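# Press the end plug into a component tube with the pump clamp and back the clamp off

## Task

The clear square tube in the bench clamp has its white end plug only started: pump the clamp's trigger until the jaw has driven the plug fully home against the tube mouth, easing off as soon as you feel it seat and never leaning on the trigger with more than about 3 kg (30 N). Then squeeze the release lever towards its thumb post, keep it squeezed while you slide the head all the way back to its stop, and let go. Leave the other things on the bench where they are.

Things in the scene. Friction and masses are not known exactly. Their poses are not given: they have to be found in the camera images.
- fixture: bench press clamp, bolted down: dark steel base plate 390 x 100 x 12 mm; on it a steel bar along which a grey head slides, and at the far end a clear square tube lying in aluminium cradles against a backstop. Origin: centre of the plate's underside; +x runs along the bar in the direction in which the head advances (towards the tube), z up.
- head (a joint): position of the grey sliding head, m: 0 = fully back at its home stop, growing towards the tube; the jaw meets the fully seated plug at 0.060. It slides forward freely (3 to 6 N), but a friction pawl locks it against sliding back unless the release lever is squeezed (then about 3 N). Trigger, release lever and thumb post ride on it.
- trigger_pad: finger pad of the pump trigger, a grey plate 46 (along the clamp's x) x 32 x 6 mm at the rear (-x) of the head, 142 mm behind the jaw face, pressed down with closed fingers. Origin: centre of its top face, z its outward normal (at rest it leans 0.25 rad), 81 mm above the bench at rest, 36 mm fully pressed. Free space above and behind.
- trigger (a joint): angle of the pump trigger, rad: 0 = up, 0.5 = end stop, sprung back. Over a stroke the pad sinks 45 mm, the head advances about 15 mm (none in the first 6 mm) and the pad shifts 4 mm rearwards on the head. At the pad: 3 to 8 N idle, 9 to 13 N while pressing the plug in; once the plug is home the pad stops part-way and the force climbs steeply, as at the end stop.
- pinch (a point): point on the head, 112 mm above the bench, 21 mm behind the jaw face, between the thumb post and the release lever; axes as the clamp's. In front (+x) the fixed grey thumb post: front face 17 mm ahead of this point, 30 mm wide. Both tops are 130 mm above the bench; free space beside them down to 82 mm. Pinch both from above, fingers closing along x.
- release (a joint): angle of the upright steel release lever (26 mm wide, 6 mm thick, rear face 19 mm behind point pinch), rad: about 0 (within 0.04) at rest, pawl locked; squeezed forward towards the thumb post it frees the head beyond 0.1; end stop 0.24. Sprung back with 1.5 to 2.5 N. Over lever and post: 36 mm at rest, about 25 mm squeezed.
- plug (a joint): how far the white plug's flange stands off the tube mouth, m: 0 = fully home, flange against the tube. It stays where it is left (about 10 N to move).
- tube_mouth (a point): centre of the open end of the clear tube (24 mm square, 112 mm long, axis 55 mm above the bench) into which the white plug is started; the plug's flange, 30 mm square and 5 mm thick, faces the jaw. Axes as the clamp's.
- blue_bin: open blue parts bin 150 x 100 x 60 mm; not part of the job. Origin at the centre of its underside.
- red_bin: open red parts bin 130 x 100 x 50 mm; not part of the job. Origin at the centre of its underside.
- tape_reel: black component reel lying flat, 90 mm across, 18 mm high; not part of the job. Origin at the centre of its underside.
- meter: yellow hand meter lying flat, 160 x 80 x 35 mm; not part of the job. Origin at the centre of its underside.
- spare_tube0: spare clear square tube with white end caps, 248 x 28 x 28 mm, lying beside the clamp; not part of the job. Origin at the centre of its underside.
- spare_tube1: another such spare tube, lying beyond the first; not part of the job. Origin at the centre of its underside.
- spare_plug: spare white square plug standing on its 30 mm flange, 25 mm high, beside the clamp; not part of the job. Origin at the centre of its underside.
- driver: screwdriver lying on the bench beside the clamp; not part of the job. Origin at the centre of its underside.

How it is judged:
By the outcome, as a careful person would: the job done as asked, in the order asked, and still so for the second after the job is handed in, with the robot touching nothing.
It also fails if it takes over 58 s, if anything falls off the work surface, if the arm or the gripper's body presses on something with over 40 N, if the wrist force passes 120 N, or if a joint passes its speed limit or range.

## Robot

A 6-joint arm with a two-finger parallel gripper is mounted at the origin on the work surface. World frame = base frame: x ahead of the robot, y to its left, z up, the work surface at z = 0. Lengths are in mm, angles in rad, forces in N, time in s.
With the tool pointing down it reaches from about 275 to 825 mm from the base axis. Payload 4.9 kg.
Tool frame: the origin (TCP) lies at the very end of the fingers, on their centre line; the grasp point (between the pads) lies 19 mm behind it; z points along the fingers, y is the line along which they close (so a half turn about z gives the same grasp; the last joint's range is limited). The gripper opens to 85 mm and grips with 20 to 120 N. Pads are 22 mm wide; open, the fingers measure 114 mm over their backs; the gripper's body (76 mm by 85 mm) begins 54 mm behind the grasp point. The pads swing forward as they close: fully open they stand 13 mm farther back than shut.
Start: joints at [0.97, 0.326, -0.193, 1.052, 0, 1.437], TCP at [247.515, 491.177, 231.281] pointing down, gripper open.
Joint ranges: [-2.65, 2.65], [-0.97, 1.79], [-1.3, 1.35], [-1.93, 2.1], [-1.47, 1.37], [-3.14, 3.14]. Speed limits (rad/s): [2.57, 2.57, 3.14, 3.14, 3.14, 3.14].

## Interface

Orientations are given as [roll, pitch, yaw] about the fixed x, y, z axes, in that order (R = Rz(yaw) Ry(pitch) Rx(roll)).
In Python, from bench import bot, solve_ik, imaging gives the robot as it stands. Calls block until the motion is done:
- bot.move_ptp(position, orientation): joint-space move of the TCP to a pose.
- bot.movel(position, rot=None, max_speed=150, threshold=None): straight line of the TCP; rot=None keeps the orientation; max_speed is the mean speed in mm/s. With threshold (N) it stops when the force on the tool has changed by that much, and returns True; else False.
- bot.move_j(angles): joint-space move.
- bot.grip(opening, effort=None): opening from 0.0 (shut) to 1.0 (fully open); effort is the grip in N (None keeps the last); returns when the fingers have stopped.
- bot.dwell(seconds).
- solve_ik(position, orientation): joint angles nearest the present ones, or None.
- bot.get_state(): the state.
- imaging.capture(name): name is "side" or "top" or "wrist"; returns the picture (420x560x3 uint8, blue, green, red); there is no depth.
- imaging.camera_model(name): a dict with "K" (3x3 intrinsics, pixels), "position" and "rotation" of the camera in the world. Camera axes: x right, y up, looking along -z (the intrinsics and any distortion apply to the point x, -y, -z); pixel columns grow to the right and rows downward; lengths in mm; the calibration is good to about 2 mm. A picture is of the moment at which its call begins: read the wrist's pose just before it. camera_model takes no time and is no camera call; for the wrist camera it gives the pose at the moment of the call.
A pose or a line that the arm cannot do raises bot.IKError and nothing moves.
- bot.sign_off(): hands the job in; it is judged then, once.
The state is a dict: "t": time; "qpos": joint angles; "joint_velocities": joint speeds; "effort": joint torques, N m; "tcp_pos": TCP position; "orientation": TCP orientation; "contact_force": force on the tool from outside, world axes, zero at the start; "wrist_torque": the same for the moment, N m; "opening": opening from 0.0 (shut) to 1.0 (fully open); "gripper_force": force on a finger pad.
Only numpy, scipy, OpenCV 4.12 (cv2) and the standard library are available. Lean on these libraries where they do the work, as an engineer would, in place of code of your own. Each camera call takes 0.05 s, during which the arm holds its last target. There are 200 camera calls.

## Working session

There is one attempt and no reset: what is moved stays moved. The work goes in short steps, each a Python script; the robot and the scene stay as the last script left them, time stands still between calls to the robot, and variables do not carry over. Pictures are saved under pics/ and viewed, at most 10 in all, crops included, and the job is handed in when it is done.

```bash
ls; mkdir -p pics; python3 - <<'E'
from bench import bot, solve_ik, imaging
import cv2, numpy as np
for n in ("top","side"):
    cv2.imwrite(f"pics/{n}0.png", cv2.resize(imaging.capture(n),(800,600),interpolation=cv2.INTER_CUBIC))
    m=imaging.camera_model(n); print(n,{k:(np.round(v,4).tolist() if not isinstance(v,str) else v) for k,v in m.items()})
s=bot.get_state(); print(s)
E
```

```text
pics
top {'K': [[543.869, 0.0, 281.7027], [0.0, 543.869, 216.3372], [0.0, 0.0, 1.0]], 'position': [267.334, 14.2042, 1523.1273], 'rotation': [0.197, -0.0175, -1.5607]}
side {'K': [[420.4878, 0.0, 274.4618], [0.0, 420.4878, 215.5143], [0.0, 0.0, 1.0]], 'position': [481.0031, -796.5163, 911.1877], 'rotation': [0.7821, -0.0039, -0.0845]}
{'t': 0.1, 'qpos': array([ 9.69763719e-01,  3.26879650e-01, -1.93499051e-01,  1.05197375e+00,
       -1.81484481e-05,  1.43659200e+00]), 'joint_velocities': array([-0.00011084, -0.00125513,  0.00433316, -0.00093434,  0.00071174,
        0.00019359]), 'effort': array([ 3.91781559e-04, -4.44238114e+01,  2.63039178e+01,  7.88679376e-03,
       -1.24650319e-04,  2.92407762e-06]), 'tcp_pos': array([247.23121319, 490.71917894, 230.56898126]), 'orientation': array([-3.14004810e+00, -1.90226524e-04,  2.67476424e+00]), 'contact_force': array([ 0.33271426, -0.28398727, -0.59276   ]), 'wrist_torque': array([0.04874951, 0.04417031, 0.03172505]), 'gripper_force': 0.0, 'opening': 1.0006368560923562}
```

View pics/top0.png

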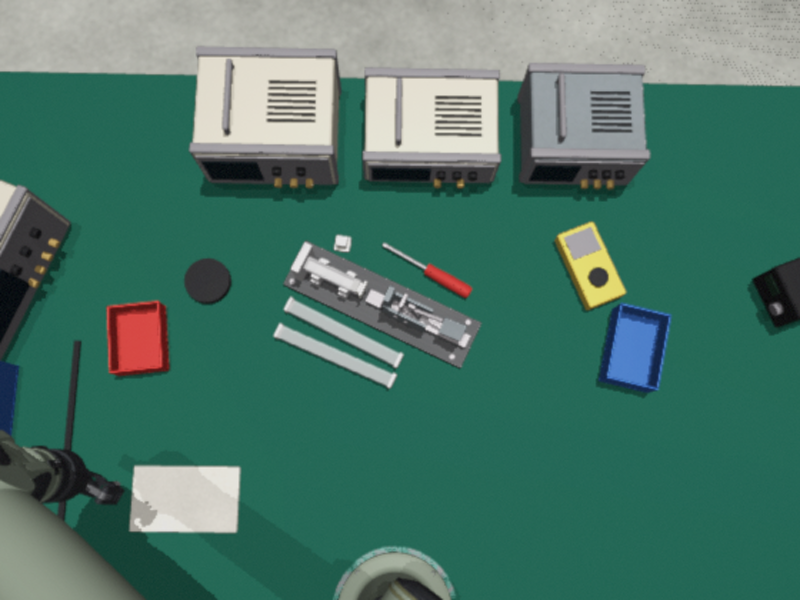

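View pics/side0.png

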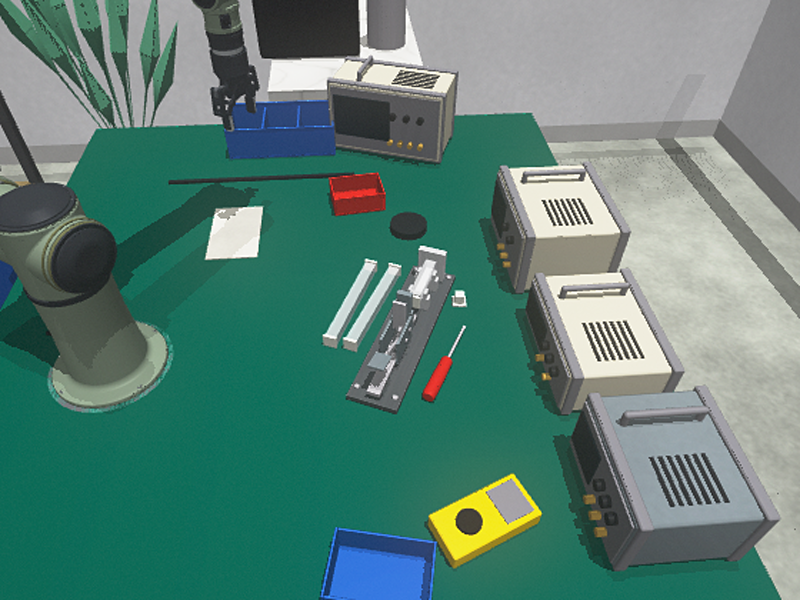

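The top view shows the clamp at about (380,305) px, with the tube end at upper left and the trigger at lower right, so clamp +x points to the robot's left (+y) and slightly away. The side view agrees. I'll enlarge both.

```bash
python3 - <<'E'
from bench import bot, solve_ik, imaging
import cv2, numpy as np
a=imaging.capture("top")[160:265,190:345]; b=imaging.capture("side")[165:295,235:330]
cv2.imwrite("pics/topc.png",cv2.resize(a,None,fx=5,fy=5,interpolation=cv2.INTER_CUBIC))
cv2.imwrite("pics/sidec.png",cv2.resize(b,None,fx=4.6,fy=4.6,interpolation=cv2.INTER_CUBIC))
E
```

```text
(no output)
```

View pics/topc.png

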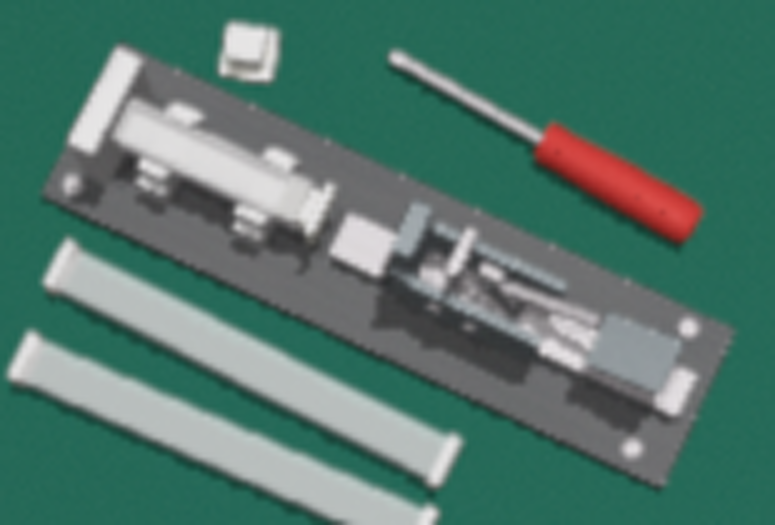

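View pics/sidec.png

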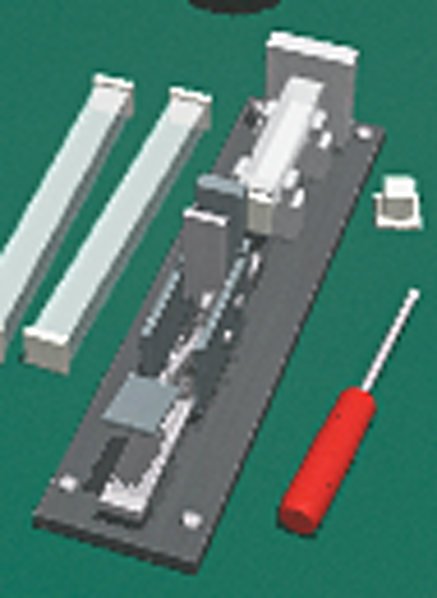

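Top crop: plate corners are at (120,44), (733,330), (662,488) and (43,197), the pad centre at (636,352), the lever top at (462,252) and the post top at (411,228). Side crop: the pad is at (142,405), the lever top at (207,214), the post top at (222,182), and the plate corners at (37,515) and (383,128).

```bash
cat > h.py <<'E'
import numpy as np, cv2
from scipy.spatial.transform import Rotation as Ro
from scipy.optimize import least_squares
from bench import bot, solve_ik, imaging
def proj(m,P):
    R=np.array(m["rotation"]); R=Ro.from_euler("xyz",R).as_matrix() if R.size==3 else R
    c=(np.atleast_2d(P)-m["position"])@R; p=np.stack([c[:,0],-c[:,1],-c[:,2]],1)@np.array(m["K"]).T
    return p[:,:2]/p[:,2:]
def pix(L,s,o): return np.array(L,float)/s+np.array(o)-0.5+0.5/s
E
cat > fit.py <<'E'
from h import *
T,S=imaging.camera_model("top"),imaging.camera_model("side")
print({k:v for k,v in T.items() if k not in("K","position","rotation")})
tp=pix([(120,44),(733,330),(662,488),(43,197),(636,352),(462,252),(411,228)],5,(190,160))
sp=pix([(37,515),(383,128),(142,405),(207,214),(222,182)],4.6,(235,165))
def pts(v):
    x,y,a,px=v; c,s=np.cos(a),np.sin(a)
    L=np.array([[195,50,12],[-195,50,12],[-195,-50,12],[195,-50,12],[px,0,81],[px+121-16,0,130],[px+121+14,0,130]],float)
    # placeholder ordering fixed below
    return L@np.array([[c,s,0],[-s,c,0],[0,0,1]])+[x,y,0]
def res(v):
    P=pts(v)
    # image up=+x world; clamp +x ~ +y world => clamp +y ~ -x world (toward the robot)
    top=P[[3,2,1,0,4,5,6]]; side=P[[1,3,4,5,6]]
    return np.r_[(proj(T,top)-tp).ravel(),(proj(S,side)-sp).ravel()]
r=least_squares(res,[450,0,1.15,-145],loss="soft_l1")
print(r.x, np.round(res(r.x).reshape(-1,2),2).tolist()); np.save("fit.npy",r.x)
E
python3 fit.py
```

```text
{}
[ 581.41639768   31.81585557   13.70906055 -149.30462767] [[-0.1, -0.19], [0.91, -0.44], [0.61, -0.22], [-0.43, -0.2], [0.32, -0.07], [0.17, -0.15], [0.01, -0.13], [-0.9, -0.22], [0.2, -0.62], [-0.16, -0.75], [-0.56, 0.1], [-0.15, -0.3]]
```

```bash
cat >> h.py <<'E'
x0,y0,a,px=np.load("fit.npy") if __import__("os").path.exists("fit.npy") else (0,0,0,0)
a=np.arctan2(np.sin(a),np.cos(a)); ROT=[np.pi,0,a+np.pi/2]
def W(u,z,v=0): return [x0+u*np.cos(a)-v*np.sin(a), y0+u*np.sin(a)+v*np.cos(a), z]
def stroke(h,zb=44,speed=25,thr=16):
    """press with head at h (mm past its start); returns stop flag and z"""
    bot.movel(W(px+h,90),ROT,max_speed=120)
    hit=bot.movel(W(px+h+11*(90-zb)/45,zb),ROT,max_speed=speed,threshold=thr)
    s=bot.get_state(); z=s["tcp_pos"][2]; f=s["contact_force"].round(1)
    bot.movel(W(px+h+11,90),ROT,max_speed=120)
    print("h",h,"hit",hit,"z",round(z,1),"F",f,"t",round(bot.get_state()["t"],2)); return hit,z
E
python3 - <<'E'
from h import *
print(a, W(px,81), solve_ik(W(px,180),ROT))
bot.grip(0.0,40)
bot.move_ptp(W(px,180),ROT); s=bot.get_state(); print(s["t"],s["tcp_pos"],s["opening"],s["contact_force"])
bot.movel(W(px,95),ROT,max_speed=120)
s=bot.get_state(); print(s["t"],s["tcp_pos"],s["contact_force"],W(px,95))
stroke(0)
I=imaging.capture("top")[160:265,190:345]; cv2.imwrite("pics/t1.png",cv2.resize(I,None,fx=5,fy=5,interpolation=cv2.INTER_CUBIC))
I=imaging.capture("side")[165:295,235:330]; cv2.imwrite("pics/s1.png",cv2.resize(I,None,fx=4.6,fy=4.6,interpolation=cv2.INTER_CUBIC))
E
```

```text
1.1426899312370487 [np.float64(519.4327555219711), np.float64(-104.01455320729552), 81] [-0.33701826  0.32989909 -0.3259128   0.91498443  0.          0.09108814]
3.3083 [ 519.60288324 -103.2435806   180.09252045] -0.001267171241171614 [ 0.11628868  0.55188494 -0.64057882]
4.1667 [ 519.95409367 -104.04511693   95.54460986] [ 0.38064532 -0.39339455  0.77486757] [np.float64(519.4327555219711), np.float64(-104.01455320729552), 95]
h 0 hit False z 44.5 F [0.9 3.6 7.4] t 6.99
```

View pics/s1.png

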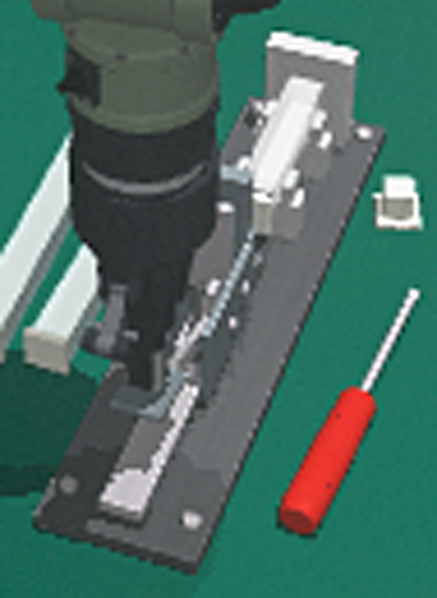

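The head has advanced and the fingers are on the pad (140,395). The force peaked at only 7 N, so this stroke was idle. Next stroke.

```bash
python3 - <<'E'
from h import *
for k in (1,2,3):
    hit,z=stroke(13*k)
    if hit: break
I=imaging.capture("top")[160:265,190:345]; cv2.imwrite("pics/t2.png",cv2.resize(I,None,fx=5,fy=5,interpolation=cv2.INTER_CUBIC))
I=imaging.capture("side")[165:295,235:330]; cv2.imwrite("pics/s2.png",cv2.resize(I,None,fx=4.6,fy=4.6,interpolation=cv2.INTER_CUBIC))
E
```

```text
h 13 hit False z 44.5 F [0.5 3.4 7.9] t 9.92
h 26 hit False z 44.6 F [0.8 3.5 9.3] t 12.74
h 39 hit False z 45.0 F [-1.8  0.7 12.2] t 15.57
```

View pics/s2.png

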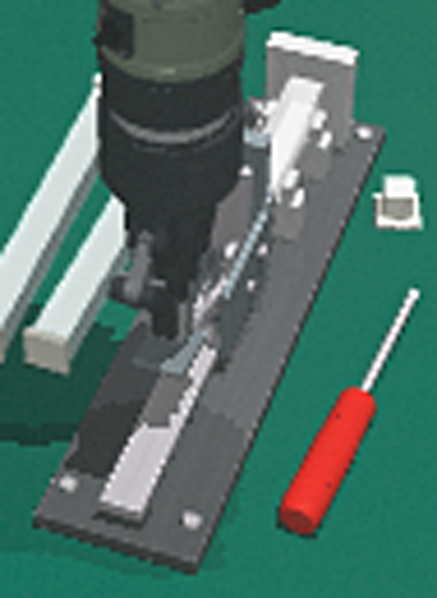

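The pad is still under the fingers (160,360), and the jaw is close to the tube. The force was 12 N, so the plug is being pressed. Next stroke.

```bash
python3 - <<'E'
from h import *
S=imaging.camera_model("side")
for h in (0,44,48,52,56,60): print(h,(proj(S,W(px+138+h,130,-15))-[235,165])*4.6)
hit,z=stroke(52)
E
```

```text
0 [[245.4269421  181.53389284]]
44 [[268.52769716 133.884717  ]]
48 [[270.57015739 129.67180075]]
52 [[272.60330089 125.47810179]]
56 [[274.62719128 121.30348894]]
60 [[276.64189158 117.14783219]]
h 52 hit True z 51.7 F [-4.4  0.7 13.9] t 17.86
```

```bash
python3 - <<'E'
from h import *
hit,z=stroke(60,speed=20,thr=17)
I=imaging.capture("side")[165:245,265:335]; cv2.imwrite("pics/s3.png",cv2.resize(I,None,fx=7,fy=7,interpolation=cv2.INTER_CUBIC))
E
```

```text
h 60 hit True z 61.0 F [-3.3 -0.1 11.6] t 19.99
```

View pics/s3.png

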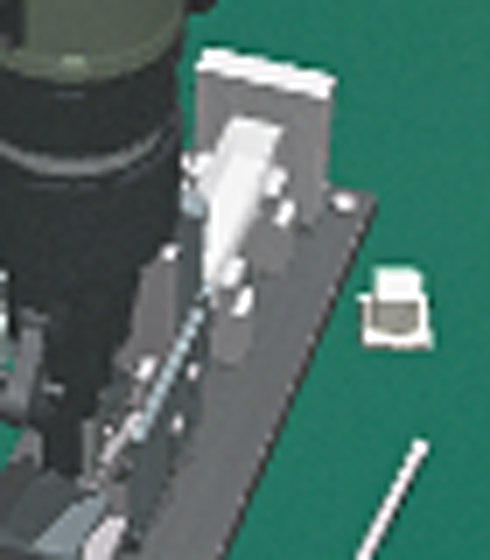

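The second press sank to z = 61, which is deeper than a seated plug would allow. The arm hides the jaw in this view. I'll repeat in small steps and log force against depth.

```bash
cat >> h.py <<'E'
def steps(h,zs=86,zb=45,dz=2.5,fmax=18):
    bot.movel(W(px+h,90),ROT,max_speed=120); f0=bot.get_state()["contact_force"][2]; L=[]; z=zs
    while z>=zb:
        hit=bot.movel(W(px+h+11*(86-z)/45,z),ROT,max_speed=25,threshold=9)
        s=bot.get_state(); f=s["contact_force"][2]-f0; L.append((round(s["tcp_pos"][2],1),round(f,1)))
        if f>fmax or (hit and f>14): break
        z-=dz
    bot.movel(W(px+h,92),ROT,max_speed=120); print(L,round(bot.get_state()["t"],2))
E
python3 - <<'E'
from h import *
steps(58)
E
```

```text
[(np.float64(85.6), np.float64(-0.5)), (np.float64(83.3), np.float64(-0.6)), (np.float64(81.1), np.float64(0.2)), (np.float64(78.5), np.float64(0.9)), (np.float64(75.9), np.float64(0.7)), (np.float64(73.4), np.float64(2.0)), (np.float64(71.0), np.float64(2.7)), (np.float64(68.6), np.float64(4.2)), (np.float64(66.3), np.float64(5.8)), (np.float64(64.1), np.float64(9.2)), (np.float64(61.9), np.float64(10.8)), (np.float64(59.8), np.float64(14.7)), (np.float64(57.8), np.float64(19.4))] 24.07
```

```bash
python3 - <<'E'
from h import *
bot.movel(W(px+50,240),ROT,max_speed=200)
m=imaging.camera_model("wrist"); I=imaging.capture("wrist"); print(m, bot.get_state()["tcp_pos"],bot.get_state()["t"])
np.save("wm.npy",m,allow_pickle=True)
cv2.imwrite("pics/w1.png",cv2.resize(I,(800,600),interpolation=cv2.INTER_CUBIC))
for n,u,z in (("pad",0,78),("pinchlever",105,130),("post",138,130),("jaw",142,60)):
  for h in (50,60): print(n,h,proj(m,W(px+u+h,z))*800/560)
print("mouthplug", proj(m,W(px+142+60,70))*800/560)
E
```

```text
{'K': array([[289.89431025,   0.        , 282.09305715],
       [  0.        , 289.89431025, 212.90530625],
       [  0.        ,   0.        ,   1.        ]]), 'position': array([467.00054256, -23.88498591, 382.20243184]), 'rotation': array([-3.17213321e-01,  7.08493973e-04,  1.14366640e+00])} [539.16773245 -58.15979329 238.17970334] 25.0083
pad 50 [[401.67958388 280.48197624]]
pad 60 [[414.85694194 280.49683607]]
pinchlever 50 [[565.56974512 301.6153389 ]]
pinchlever 60 [[581.20960049 301.63326718]]
post 50 [[617.18291994 301.67450412]]
post 60 [[632.82421195 301.69243404]]
jaw 50 [[579.25081576 274.88607099]]
jaw 60 [[591.75206032 274.90010391]]
mouthplug [[597.3156624 278.0504436]]
```

View pics/w1.png

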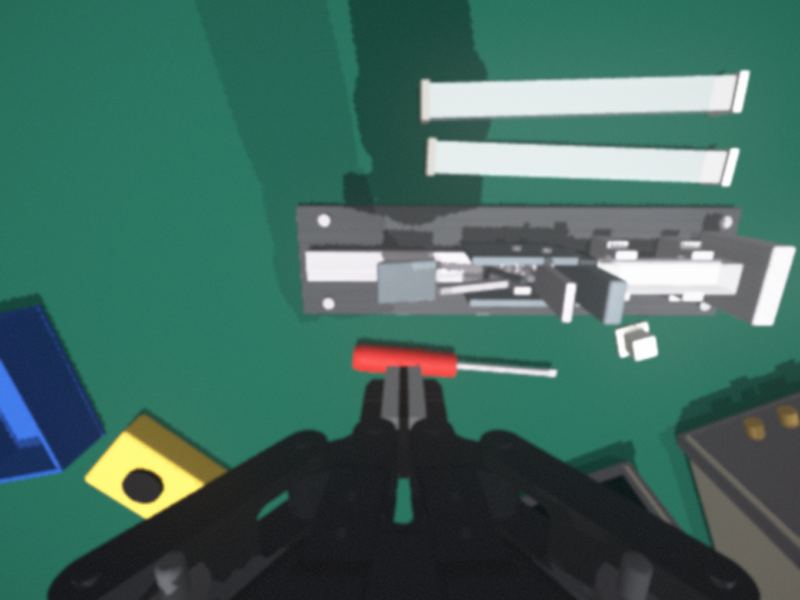

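The wrist view shows the pad at (406,281), the lever top at (569,301) and the post front at (622,302). That puts the head about 53 mm past its start. The tube's far end is at about (743,278). I'll compute where home should be.

```bash
python3 - <<'E'
from h import *
from scipy.optimize import fsolve
T=imaging.camera_model("top"); m=np.load("wm.npy",allow_pickle=True).item()
def inv(cam,p,z): return fsolve(lambda q: proj(cam,W(q[0],z,q[1]))[0]-p,[0,0]).round(1)
for n,p,z in (("tube far end",(123,122),67),("flange front edge",(322,208),70),("flange rear",(300,220),70),("jaw front",(345,232),70),("backstop face",(112,130),67)):
    print(n,inv(T,pix([p],5,(190,160))[0],z))
print("wrist tube far end",inv(m,np.array([743,278])*.7,67),"backstop top front", inv(m,np.array([766,285])*.7,90))
for n,p,z in (("pad",(406,281),78),("padrear",(378,282),83),("padfront",(435,281),73),("lever rear top",(563,301),130),("post front",(623,302),130)): print(n,inv(m,np.array(p)*.7,z)-[px,0])
c=imaging.capture("top")[165:225,190:280]; cv2.imwrite("pics/t3.png",cv2.resize(c,None,fx=8,fy=8,interpolation=cv2.INTER_CUBIC))
E
```

```text
tube far end [160.7   1.6]
flange front edge [40.1 -0.9]
flange rear [48.  10.3]
jaw front [22.9  5.8]
backstop face [164.1   8.2]
wrist tube far end [168.4  -0.6] backstop top front [1.671e+02 1.000e-01]
pad [53.30462767 -0.4       ]
padrear [32.30462767  0.1       ]
padfront [75.70462767 -1.7       ]
lever rear top [153.30462767   0.4       ]
post front [191.80462767  -0.2       ]
```

View pics/t3.png

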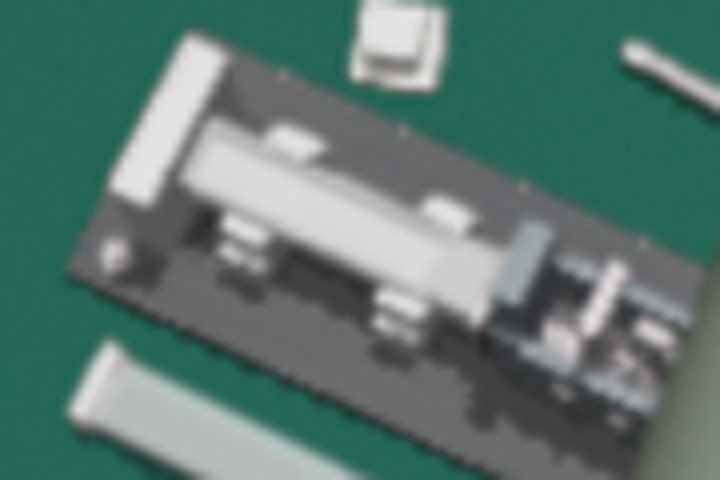

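The top view shows the jaw and post up against the flange at about (500,270), which fits being home within a few mm. I'll do one more press centred on the measured pad to confirm the stiff stop repeats.

```bash
python3 - <<'E'
from h import *
bot.movel(W(px+53,92),ROT,max_speed=250)
L=[]; f0=bot.get_state()["contact_force"][2]; z=84
while z>=46:
    bot.movel(W(px+53-2*(84-z)/45,z),ROT,max_speed=25)
    s=bot.get_state(); f=s["contact_force"][2]-f0; L.append((float(s["tcp_pos"][2].round(1)),float(round(f,1))))
    if f>20: break
    z-=2 if f<9 else 1
bot.movel(W(px+52,92),ROT,max_speed=120); print(L,bot.get_state()["t"])
bot.movel(W(px+50,240),ROT,max_speed=250)
m=imaging.camera_model("wrist"); I=imaging.capture("wrist"); np.save("wm2.npy",m,allow_pickle=True); np.save("w2.npy",I)
J=cv2.imread("pics/w1.png"); J=cv2.resize(J,(560,420),interpolation=cv2.INTER_AREA)
g=lambda X:cv2.cvtColor(X,cv2.COLOR_BGR2GRAY)
def match(u,v,w=12,h=16):
    t=g(J)[v-h:v+h,u-w:u+w]; r=cv2.matchTemplate(g(I)[v-h-12:v+h+12,u-w-20:u+w+20],t,cv2.TM_CCOEFF_NORMED); _,c,_,l=cv2.minMaxLoc(r); return c,l[0]-20,l[1]-12
print("lever",match(397,207),"post",match(432,207),"pad",match(284,197,24,18),"hole",match(230,212,8,8),"tubefar",match(520,194))
print(np.array(m["position"])-np.load("wm.npy",allow_pickle=True).item()["position"],bot.get_state()["t"])
E
```

```text
[(84.2, -0.7), (82.2, 1.6), (80.0, 2.1), (77.9, 2.3), (75.9, 2.2), (73.9, 3.2), (72.0, 4.4), (70.1, 5.3), (68.2, 5.6), (66.4, 6.5), (64.5, 9.6), (63.6, 9.9), (62.7, 9.2), (61.8, 10.8), (60.9, 11.4), (60.0, 13.8), (59.2, 14.7), (58.4, 16.2), (57.5, 16.7), (56.7, 18.3), (55.8, 20.1)] 31.7333
lever (0.9987317323684692, 0, 0) post (0.9969874024391174, 0, 0) pad (0.9921732544898987, 0, 0) hole (0.9982919096946716, 0, 0) tubefar (0.9963874220848083, 0, 0)
[-0.08121109 -0.05048341 -0.28765176] 32.525
```

Force passed 20 N with the head not moving (0 px), so the plug is seated. Now the release pinch, centred on the squeezed stack.

```bash
python3 - <<'E'
from h import *
U=px+178
bot.grip(1.0,20)
bot.movel(W(U,190),ROT,max_speed=200)
hit=bot.movel(W(U,94),ROT,max_speed=70,threshold=8)
s=bot.get_state(); print(hit,s["tcp_pos"],s["contact_force"],s["t"])
if hit: raise SystemExit
bot.grip(0.0,20); s=bot.get_state(); print("open mm",s["opening"]*85,s["gripper_force"],s["contact_force"],s["t"])
I=imaging.capture("side")[165:265,255:335]; cv2.imwrite("pics/s4.png",cv2.resize(I,None,fx=6,fy=6,interpolation=cv2.INTER_CUBIC))
E
```

```text
False [593.73393448  57.93909124  94.52924804] [ 0.44787455  0.23330095 -0.15413182] 35.6667
open mm 25.9234946153378 20.0670936726965 [-1.62511772 -1.56048853  5.16294682] 36.2333
```

```bash
python3 - <<'E'
from h import *
U=px+178; ex=np.array([np.cos(a),np.sin(a)])
def pu(): s=bot.get_state(); return float((s["tcp_pos"][:2]-[x0,y0])@ex-px), s["opening"]*85, s["gripper_force"], s["contact_force"].round(1), s["t"]
hit=bot.movel(W(U-75,94),ROT,max_speed=35,threshold=12); print(hit,pu())
E
```

```text
True (118.34411462040984, 25.79154218221944, 25.113612308632582, array([1.6, 3.4, 2.8]), 37.8583)
```

```bash
python3 - <<'E'
from h import *
ex=np.array([np.cos(a),np.sin(a)])
def pu(): s=bot.get_state(); return float((s["tcp_pos"][:2]-[x0,y0])@ex-px), s["opening"]*85, s["contact_force"].round(1), s["t"]
hit=bot.movel(W(px+112,94),ROT,max_speed=15,threshold=10); print(hit,pu())
bot.grip(1.0); print(pu())
bot.movel(W(px+pu()[0],200),ROT,max_speed=100)
bot.movel(W(px+50,280,110),ROT,max_speed=200); print(pu())
c=imaging.capture("side")[165:295,235:330]; cv2.imwrite("pics/s5.png",cv2.resize(c,None,fx=4.6,fy=4.6,interpolation=cv2.INTER_CUBIC))
E
```

```text
True (118.40684847566419, 25.89746170864689, array([1.7, 2.7, 3.4]), 38.1417)
(118.29750511442354, 85.03775541423933, array([ 0.1, -0.2, -0. ]), 38.75)
(50.18379640471191, 84.97175757511553, array([-0.9, -0.5, -0.7]), 40.8667)
```

View pics/s5.png

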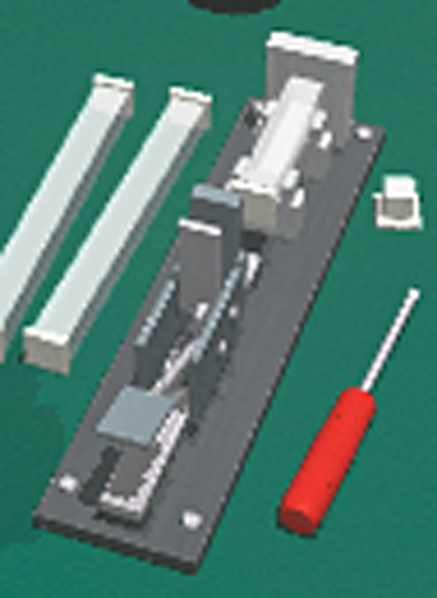

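The head is now at its stop: the lever top has moved from (207,214) to (202,226), behind where it started. The flange sits against the tube at (255,190), and nothing else has moved.

```bash
python3 -c "
from bench import bot
print(bot.sign_off())"
```

```text
the job is handed in; nothing more can be done
None
```

I pumped the plug in until it stopped moving (trigger force about 20 N at most in my readings), slid the head back about 60 mm to its stop with the release squeezed, let go, and handed the job in at about 41 s; nothing else on the bench looked disturbed.

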